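# Clamp the vial rack on the shaker with its twin-knob bar

## Task

Stand the loaded vial rack on the shaker's rubber mat between the fixed rail and the clamp bar, lengthwise along the rail and centred, and let go of it. Then clamp it by turning the two winged knobs clockwise alternately, a part-turn at a time so that neither end of the bar ever gets more than about 1 cm ahead of the other, until both sprung feet press the rack against the rail and are pushed about half-way in, with the bar square to finish. Keep the rack upright and leave the other things where they are.

Things in the scene. Friction and masses are not known exactly. Their poses are not given: they have to be found in the camera images.
- shaker: Low white laboratory shaker, fixed to the table, 250 mm (x) by 310 mm (y). Origin: centre of its underside, on the table; z up, x from the side nearest the robot to the fixed rail at the far side, y to the left. The top of its rubber mat is 58 mm above the origin.
- seat (a point): Point of the mat's surface where the middle of the rack's underside belongs, 20 mm from the rail; axes as the shaker's (shaker x = +75, y = 0 mm). The fixed aluminium rail runs along y; its inner face is 20 mm beyond this point in x, its top 14 mm above the mat. Bar and feet too stay below 16 mm above the mat, so hold the rack by its upper half when setting it down.
- bar_mid (a point): Middle of the clamp bar (aluminium, 290 mm long, 14 mm wide, 12 mm high, parallel to the rail when square), 67 mm above the table, at shaker x = +8 mm with both knobs at 0. y runs along the bar, x points to the rail. Its ends, 240 mm apart, are driven one by each knob; one end 1 cm ahead turns the bar by 0.042 rad.
- knob_left (a joint): Turn of the left (+y) knob in rad, 0 to 3.7, growing clockwise seen from above. Each radian moves the left end of the bar 9 mm towards the rail. Stays where it is left; takes about 0.1 N m. With both knobs at 0 there are 60 mm between the feet and the rail, so an upright rack against the rail is touched by both feet when both knobs are at 2.2.
- knob_right (a joint): The same for the right (-y) knob and the right end of the bar.
- knob_left_grip (a point): Grip point of the left knob: on its upright axis, 118 mm above the table. The knob is a black upright wing 64 mm long, 14 mm thick, from 92 to 128 mm above the table, over a flange 42 mm across. The point's x axis runs along the wing (along shaker x with the knob at 0), z up. Shaker frame: x = -70, y = +120 mm; the axis does not move.
- knob_right_grip (a point): The same for the right knob; shaker frame: x = -70, y = -120 mm. Its mount is carried round by the left drive, so its wing also turns clockwise by 1/27 of the left knob's turn (up to 0.1 rad): read the wing's direction from this point.
- foot_left (a joint): How far the left white sprung foot of the clamp bar is pushed in, m: 0 free, 0.012 fully in, 0.006 half-way. Spring 0.8 N per mm. The foot is 30 mm wide and sits 50 mm to the left of the bar's middle, facing the rail; free, it ends 27 mm from the bar's centre line.
- foot_right (a joint): The same for the right foot, 50 mm to the right of the bar's middle.
- rack_centre (a point): Centre, half-way up, of the blue vial rack with six capped vials fixed in it: 40 mm (x) by 151 mm (y, its length) by 52 mm high, vials to 72 mm; z up, the point lies 26 mm above its underside. About 0.2 kg. Its long sides are open, with strips 22 to 26 and 42 to 46 mm above the underside; grip it across the 40 mm at mid-length by the upper strips. Either way round will do.
- tin: Bystander: flat round steel tin, 114 mm across, 17 mm high, loose on the table. Origin: centre of its underside.
- dish: Bystander: covered petri dish, 90 mm across, 14 mm high, loose on the table. Origin: centre of its underside.
- dropper: Bystander: brown dropper bottle, 33 mm across, 102 mm high, loose on the table. Origin: centre of its underside.

How it is judged:
By the outcome, as a careful person would: the job done as asked, in the order asked, and still so for the second after the job is handed in, with the robot touching nothing.
It also fails if it takes over 72 s, if anything falls off the work surface, if the arm or the gripper's body presses on something with over 40 N, if the wrist force passes 120 N, or if a joint passes its speed limit or range.

## Robot

A 6-joint arm with a two-finger parallel gripper is mounted at the origin on a cart in front of the work surface, level with it; the furniture and walls round the work are solid. World frame = base frame: x ahead of the robot, y to its left, z up, the work surface at z = 0. Lengths are in mm, angles in rad, forces in N, time in s.
With the tool pointing down it reaches from about 350 to 1000 mm from the base axis. Payload 7.1 kg.
Tool frame: the origin (TCP) lies between the finger pads; the fingertips stand 22 mm ahead of it and the grasp point (between the pads) lies 3 mm ahead of it; z points along the fingers, y is the line along which they close (so a half turn about z gives the same grasp; the last joint's range is limited). The gripper opens to 85 mm and grips with 20 to 120 N. Pads are 22 mm wide; open, the fingers measure 114 mm over their backs; the gripper's body (76 mm by 85 mm) begins 54 mm behind the grasp point. The pads swing forward as they close: fully open they stand 13 mm farther back than shut.
Start: joints at [-1.293, 0.423, 1.63, -0, 1.089, -0.019], TCP at [182.807, -597.651, 253.319] pointing down, gripper open.
Joint ranges: [-3, 3], [-0.9, 2.11], [0.09, 2.58], [-1.31, 4.45], [0.11, 2.69], [-2.54, 2.54]. Speed limits (rad/s): [2.39, 2.39, 3.01, 3.14, 3.14, 3.14].

## Interface

Orientations are given as a unit quaternion [x, y, z, w].
In Python, from workcell import env gives the robot as it stands.
- The arm moves only by the tool move_arm, never from a script. Its argument "rows" is a list of rows, each a list of 6 numbers: the shift along the world's x, y, z in units of 0.2 m (1.0 is 0.2 m), then the turn, a rotation vector about the world's x, y, z in units of 30 degrees (1.0 is 30 degrees). A call has 1 to 12 rows; each row is the pose to reach, as a shift and turn from the pose commanded when the call began; what a row does not reach only later rows make up. A row lasts 1/12 s, in which the tool goes at most 41.7 mm and 7.16 degrees, less where a joint would pass 70% of its speed; a pose out of reach is approached as far as the arm can. A call with a number of a shift or a turn outside -1 to 1 is refused whole. A call with a gripper value outside its range is refused whole. "grip" is the opening, from 0 (shut) to 1 (fully open), set as the call begins (left out, the last holds). The fingers move at their own pace and stop on an object; "newtons" is the grip in N (left out, the last holds). Time passes only in rows, so rows that repeat a pose let the fingers close. It gives the time, the measured TCP pose, the force, the opening and the grip force at its end, in the units of the state.
- env.sense(): the state, without advancing time (a new reading comes with each control period).
- env.grab_frame(name): name is "scene" or "top" or "wrist"; returns a dict with "img" (400x640x3 uint8, red, green, blue), "fx", "fy", "cx", "cy" (pixels), "R" (3x3) and "t" (3): a world point X has camera coordinates R X + t. Camera axes: x right, y down, z forward; pixel columns grow to the right and rows downward; lengths in mm; the calibration is good to about 2 mm. A picture is of the moment at which its call begins. There is no depth.
- env.close_job(): hands the job in; it is judged then, once.
The state is a dict: "time": time; "joints": joint angles; "joint_velocities": joint speeds; "joint_efforts": joint torques, N m; "ee_pos": TCP position; "tool_rot": TCP orientation; "force": force on the tool from outside, world axes, zero at the start; "torque": the same for the moment, N m; "gripper_width": finger opening in mm; "grip_force": force on a finger pad.
Only numpy, scipy, OpenCV 4.12 (cv2) and the standard library are available. Lean on these libraries where they do the work, as an engineer would, in place of code of your own. Each camera call takes 0.05 s, during which the arm holds its last target. There are 200 camera calls.

## Working session

There is one attempt and no reset: what is moved stays moved. The work goes in short steps, Python scripts to look and compute and a tool call to move; the robot and the scene stay as the last step left them, time stands still between calls to the robot, and variables do not carry over. Pictures are saved under pics/ and viewed, at most 10 in all, crops included, and the job is handed in when it is done.

Besides the shell and the picture viewer there is one more tool, called after "Call:" as name(argument=value, ...), one argument or row to a line, values as JSON. move_arm: Moves the arm, as the interface text tells. Its arguments: {"type":"object","properties":{"rows":{"type":"array"},"grip":{"type":"number"},"newtons":{"type":"number"}},"required":["rows"]}

```bash
mkdir -p pics; ls
python3 - <<'E'
from workcell import env
import cv2,numpy as np
s=env.sense(); print(s['time'],s['ee_pos'],s['tool_rot'],s['force'],s['gripper_width'])
for n in ['scene','top']:
    f=env.grab_frame(n); cv2.imwrite(f'pics/{n}0.png',f['img'][:,:,::-1]); np.savez(f'{n}0.npz',**f); print(n,f['fx'],f['cx'],f['cy'],f['R'],f['t'])
E
```

```text
pics
0.0 [ 182.6621225  -597.15262679  252.51385315] [ 9.89010639e-01  1.47842220e-01 -1.01607944e-04 -7.90377788e-04] [0.22313322 0.61243367 0.67284349] 85.17162555902124
scene 469.0019473303056 321.7508379023449 193.68619524292274 [[-0.76517154 -0.64381624 -0.0036276 ]
 [-0.34009781  0.40897542 -0.84680139]
 [ 0.54666809 -0.64671459 -0.53189684]] [ 429.15450301  245.1982157  1212.51559938]
top 398.40974019633927 319.39945096386 206.33658504416567 [[-0.01428042 -0.99972064 -0.01883381]
 [-0.99592864  0.01589789 -0.08873224]
 [ 0.08900687  0.01748999 -0.99587744]] [ 69.86385875 516.62711588 967.16254839]
```

View pics/top0.png

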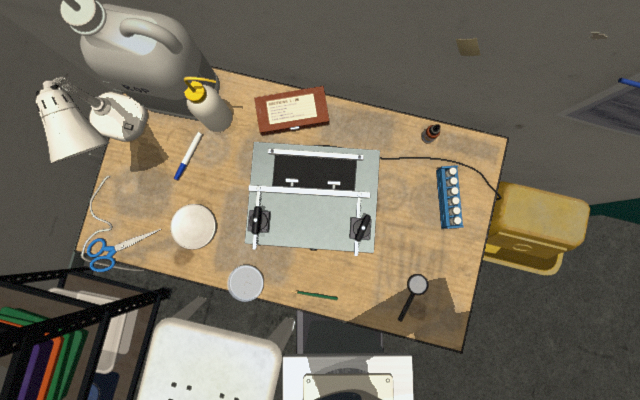

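View pics/scene0.png

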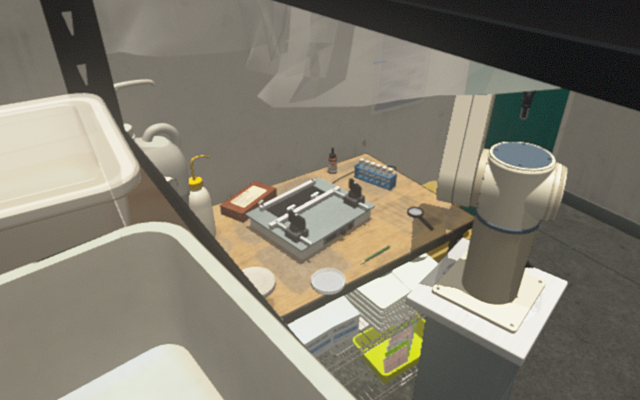

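The top view shows the shaker at about (313,197), its knobs at (258,220) and (361,228), the rail at (268,152)-(363,156), and the rack at (450,197) with its length roughly along x. The scene view shows the rack upright with the arm clear of it. Next I'll zoom in.

```bash
cat > h.py <<'E'
import numpy as np,cv2
from workcell import env
def ray(f,u,v,z):
    K=np.array([[f['fx'],0,f['cx']],[0,f['fy'],f['cy']],[0,0,1]],float)
    R,t=f['R'],f['t']; c=-R.T@t; d=R.T@np.linalg.solve(K,[u,v,1.]); return c+d*(z-c[2])/d[2]
def proj(f,X):
    p=f['R']@np.asarray(X,float)+f['t']; return np.array([f['fx']*p[0]/p[2]+f['cx'],f['fy']*p[1]/p[2]+f['cy']])
def load(n): return dict(np.load(n+'.npz'))
E
python3 - <<'E'
from h import *
f=load('top0'); im=f['img'][:,:,::-1].copy()
c=im[135:260,235:475]; cv2.imwrite('pics/c1.png',cv2.resize(c,None,fx=3.3,fy=3.3,interpolation=cv2.INTER_CUBIC))
hsv=cv2.cvtColor(im,cv2.COLOR_BGR2HSV)
def rect(m,x0,y0,x1,y1,z,name):
    q=np.zeros_like(m); q[y0:y1,x0:x1]=m[y0:y1,x0:x1]
    cs,_=cv2.findContours(q,0,2); k=max(cs,key=cv2.contourArea); b=cv2.boxPoints(cv2.minAreaRect(k))
    P=np.array([ray(f,*p,z)[:2] for p in b]); print(name,b.round(1).tolist(),P.round(1).tolist(),P.mean(0).round(1)); return P
blue=cv2.inRange(hsv,(95,90,30),(125,255,255)); rect(blue,425,155,475,240,46,'rack46')
dark=cv2.inRange(hsv,(0,0,0),(180,255,45))
for x0,x1,n in((247,275,'L'),(345,376,'R')): 
    q=rect(dark,x0,200,x1,247,128,n)
rect(dark,265,150,365,188,58,'mat')
body=cv2.inRange(hsv,(70,5,70),(110,80,200)); rect(body,235,130,390,260,50,'body')
E
```

```text
rack46 [[435.70001220703125, 166.89999389648438], [456.5, 165.0], [462.1000061035156, 226.60000610351562], [441.29998779296875, 228.5]] [[607.5, -223.4], [611.3, -274.1], [461.2, -280.7], [457.4, -230.8]] [ 534.4 -252.2]
L [[255.6999969482422, 233.0], [258.0, 206.8000030517578], [262.1000061035156, 207.1999969482422], [259.79998779296875, 233.3000030517578]] [[451.3, 202.2], [509.4, 197.1], [508.4, 188.0], [450.3, 193.1]] [479.8 195.1]
R [[353.29998779296875, 237.89999389648438], [364.29998779296875, 213.8000030517578], [370.79998779296875, 216.6999969482422], [359.8999938964844, 240.89999389648438]] [[437.3, -13.6], [490.2, -39.0], [483.3, -53.3], [430.5, -27.9]] [460.3 -33.4]
mat [[273.0, 184.6999969482422], [274.79998779296875, 154.89999389648438], [355.3999938964844, 159.89999389648438], [353.5, 189.6999969482422]] [[568.9, 173.0], [642.0, 168.1], [626.0, -27.3], [553.4, -21.2]] [597.6  73.1]
body [[360.0, 228.0], [363.0, 225.0], [365.5, 227.5], [362.5, 230.5]] [[461.4, -35.3], [468.5, -42.7], [462.4, -48.5], [455.3, -41.1]] [461.9 -41.9]
```

View pics/c1.png

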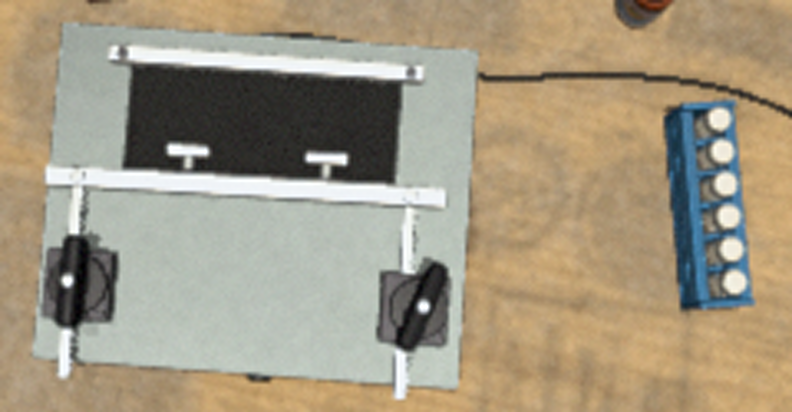

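The crop (3.3x, offset 235,135) shows the knob axis caps at (67,281) and (423,306), the rail ends at (109,52) and (424,74), the bar ends at (46,176) and (445,198), and the vial caps from (719,119) to (734,282). The bar looks nearly square, and the right wing is turned by about 0.45 rad.

Run:
```python
from h import *
f=load('top0'); im=f['img'][:,:,::-1].copy()
g=lambda p,z: ray(f,235+(p[0]+.5)/3.3-.5,135+(p[1]+.5)/3.3-.5,z)[:2]
def seg(n,a,b,z,flip=1):
    A,B=g(a,z),g(b,z); d=A-B; print(n,A.round(1),B.round(1),'mid',((A+B)/2).round(1),'len',np.hypot(*d).round(1),'yaw',round(np.arctan2(-d[0],d[1]),4))
seg('axes',(67,281),(423,306),129); seg('rail',(109,52),(424,74),72); seg('bar',(46,176),(445,198),73)
seg('near edge',(33,356),(458,388),50); seg('far edge',(62,24),(478,50),50)
hsv=cv2.cvtColor(im,cv2.COLOR_BGR2HSV)
m=cv2.inRange(hsv,(0,0,170),(180,60,255)); q=np.zeros_like(m); q[160:235,440:468]=m[160:235,440:468]
n,l,st,ce=cv2.connectedComponentsWithStats(q)
C=[ce[i] for i in range(1,n) if st[i,4]>8]; P=np.array([ray(f,*c,72)[:2] for c in C]); print(np.round(C,1).tolist(),P.round(1).tolist())
if len(P)>3:
    vx,vy,_,_=cv2.fitLine(P.astype(np.float32),2,0,.01,.01).ravel(); print('rack dir',np.arctan2(vy,vx),'mid',P.mean(0),(P[0]+P[-1])/2)
f2=load('scene0'); print('scene check',[proj(f2,(*p,72)).round(1).tolist() for p in P])
cv2.imwrite('pics/c2.png',cv2.resize(f2['img'][145:265,225:405,::-1],None,fx=4.4,fy=4.4,interpolation=cv2.INTER_CUBIC))
```

```text
axes [480.5 203.8] [460.1 -35. ] mid [470.3  84.4] len 239.6 yaw -0.0852
rail [650.1 183.4] [629.6 -44.9] mid [639.9  69.3] len 229.2 yaw -0.0893
bar [559.8 229.1] [539.  -57.6] mid [549.4  85.7] len 287.5 yaw -0.0721
near edge [430.6 242.9] [403.1 -66. ] mid [416.9  88.5] len 310.2 yaw -0.0887
far edge [677.2 221.8] [651.6 -87.3] mid [664.4  67.2] len 310.2 yaw -0.0824
[[452.8, 170.6], [453.7, 180.0], [454.8, 190.2], [455.6, 200.0], [456.4, 210.0], [457.4, 220.0]] [[593.3, -256.1], [570.7, -257.1], [546.5, -258.6], [523.2, -259.5], [499.5, -260.4], [476.0, -261.7]]
rack dir 0.046457723 mid [ 534.83782065 -258.90022948] [ 534.60189674 -258.89360797]
scene check [[361.2, 159.2], [366.5, 161.0], [372.4, 163.0], [378.1, 164.9], [384.0, 166.9], [389.9, 168.9]]
```

View pics/c2.png

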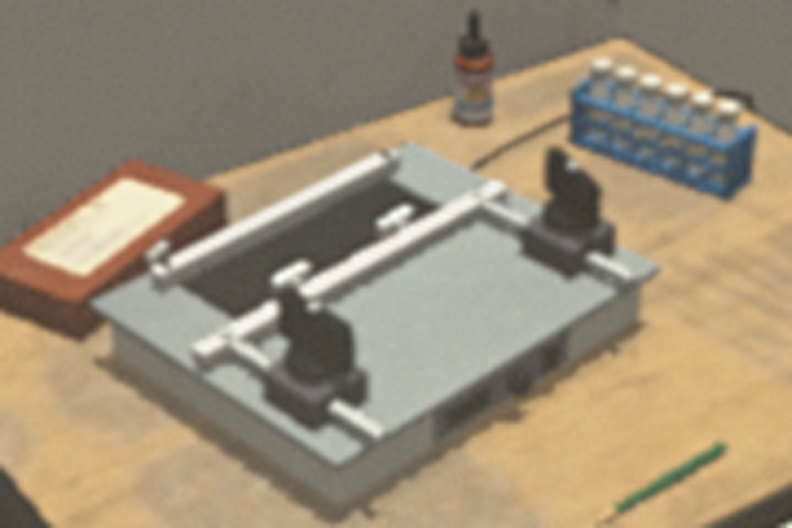

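Both views agree on the rack. Its caps are centred at (534.7,-258.9) with its length at 0.046 rad. The shaker origin is about (540.2,78.1) with yaw -0.086, the left knob is at about 0 and the right at about 0.36. That right-knob reading fits the bar's skew. Next I'll move above the rack.

Call:
move_arm(
  rows=[
    [0.44,0.424,0,0,0,-0.24],
    [0.88,0.847,0,0,0,-0.479],
    [0.88,0.847,0,0,0,-0.479],
    [0.88,0.847,0,0,0,-0.479],
    [0.88,0.847,0,0,0,-0.479],
    [0.88,0.847,0,0,0,-0.479],
    [0.88,0.847,0,0,0,-0.479],
  ],
  grip=1,
)

```text
time: 0.68
ee_pos: [362.3, -423.8, 253.0]
tool_rot: [1.0, 0.025, 0.0, -0.001]
force: [-0.3, -1.1, 0.6]
gripper_width: 85.4
grip_force: 0.0
```

Call:
move_arm(
  rows=[
    [0.88,0.847,-0.5,0,0,0],
    [0.88,0.847,-0.5,0,0,0],
    [0.88,0.847,-0.5,0,0,0],
    [0.88,0.847,-0.5,0,0,0],
    [0.88,0.847,-0.5,0,0,0],
    [0.88,0.847,-0.5,0,0,0],
    [0.88,0.847,-0.5,0,0,0],
    [0.88,0.847,-0.5,0,0,0],
    [0.88,0.847,-0.5,0,0,0],
    [0.88,0.847,-0.5,0,0,0],
  ],
)

```text
time: 1.52
ee_pos: [534.2, -259.7, 153.6]
tool_rot: [1.0, 0.023, -0.0, 0.0]
force: [-0.9, -1.0, 0.1]
gripper_width: 85.7
grip_force: 0.0
```

Run:
```python
from h import *
from scipy.spatial.transform import Rotation as Ro
f=env.grab_frame('wrist'); np.savez('wrist1.npz',**f); cv2.imwrite('pics/w1.png',f['img'][:,:,::-1])
s=env.sense(); print(s['time'],s['ee_pos'],s['joints']); x=Ro.from_quat(s['tool_rot']).apply([1,0,0]); print('psi',np.arctan2(x[1],x[0]))
hsv=cv2.cvtColor(f['img'],cv2.COLOR_RGB2HSV)
b=cv2.inRange(hsv,(95,90,30),(125,255,255)); k=max(cv2.findContours(b,0,2)[0],key=cv2.contourArea); hull=cv2.convexHull(k)
m=cv2.inRange(hsv,(0,0,150),(180,60,255)); q=np.zeros_like(m); cv2.fillConvexPoly(q,hull,255); q=cv2.dilate(q,np.ones((15,15)))&m
n,l,st,ce=cv2.connectedComponentsWithStats(q)
for i in range(1,n):
    if st[i,4]>150: print(st[i].tolist(),ce[i].round(1),ray(f,*ce[i],72).round(1))
print([proj(f,(*p,72)).round(0).tolist() for p in [(593.3,-256.1),(476,-261.7)]])
```

```text
1.5667 [ 534.09779995 -260.09392338  153.90020478] [-4.73080708e-01  5.06460504e-01  1.76513306e+00 -3.57035920e-04
  8.69483403e-01  1.05326162e+00]
psi 0.044684369656758594
[[321.0, 123.0], [321.0, 298.0]]
```

View pics/w1.png

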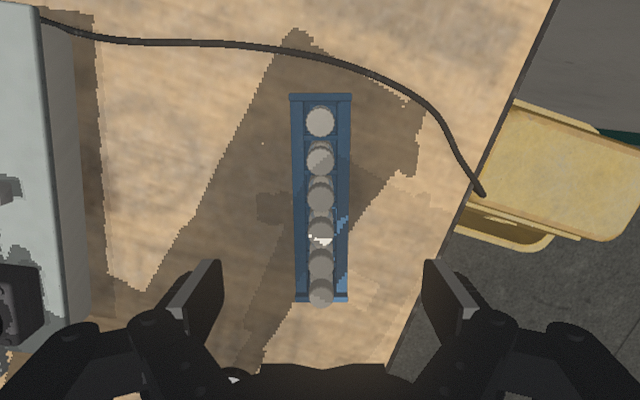

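The wrist view shows the rack's caps from (320,122) to (320,296), against predictions of (321,123) to (321,298). The alignment is good, so I'll descend, grip and lift.

Call:
move_arm(
  rows=[
    [0,0,-0.15,0,0,0],
    [0,0,-0.3,0,0,0],
    [0,0,-0.42,0,0,0],
    [0,0,-0.5,0,0,0],
    [0,0,-0.53,0,0,0],
    [0,0,-0.53,0,0,0],
  ],
)

```text
time: 2.07
ee_pos: [533.5, -259.6, 46.5]
tool_rot: [1.0, 0.022, -0.001, -0.0]
force: [-0.9, 0.3, -0.3]
gripper_width: 85.3
grip_force: 0.0
```

Call:
move_arm(
  rows=[
    [0,0,0,0,0,0],
    [0,0,0,0,0,0],
    [0,0,0,0,0,0],
    [0,0,0,0,0,0],
    [0,0,0,0,0,0],
    [0,0,0,0,0,0],
    [0,0,0,0,0,0],
    [0,0,0,0,0,0],
    [0,0,0,0,0,0],
    [0,0,0,0,0,0],
    [0,0,0,0,0,0],
    [0,0,0,0,0,0],
  ],
  grip=0.3,
  newtons=40,
)

```text
time: 3.07
ee_pos: [535.5, -259.2, 48.7]
tool_rot: [1.0, 0.023, 0.001, 0.001]
force: [-0.9, 0.6, 6.7]
gripper_width: 38.3
grip_force: 39.4
```

Call:
move_arm(
  rows=[
    [0,0,0.1,0,0,0],
    [0,0,0.22,0,0,0],
    [0,0,0.37,0,0,0],
    [0,0,0.52,0,0,0],
    [0,0,0.67,0,0,0],
    [0,0,0.765,0,0,0],
    [0,0,0.765,0,0,0],
  ],
)

```text
time: 3.65
ee_pos: [537.1, -259.9, 205.4]
tool_rot: [1.0, 0.023, 0.004, 0.002]
force: [2.0, 0.1, -1.8]
gripper_width: 38.2
grip_force: 40.9
```

Call:
move_arm(
  rows=[
    [0.016,0.07,0,0,0,0.115],
    [0.033,0.14,0,0,0,0.23],
    [0.05,0.21,0,0,0,0.345],
    [0.065,0.28,0,0,0,0.46],
    [0.08,0.35,0,0,0,0.575],
    [0.1,0.42,0,0,0,0.69],
    [0.115,0.49,0,0,0,0.8],
    [0.13,0.551,0,0,0,0.916],
  ],
)

```text
time: 4.32
ee_pos: [560.1, -147.5, 199.1]
tool_rot: [0.965, 0.261, -0.001, -0.001]
force: [-0.2, 0.7, -1.7]
gripper_width: 38.0
grip_force: 40.9
```

Call:
move_arm(
  rows=[
    [0.016,0.07,0,0,0,0.115],
    [0.033,0.14,0,0,0,0.23],
    [0.05,0.21,0,0,0,0.345],
    [0.065,0.28,0,0,0,0.46],
    [0.08,0.35,0,0,0,0.575],
    [0.1,0.42,0,0,0,0.69],
    [0.115,0.49,0,0,0,0.8],
    [0.13,0.551,0,0,0,0.916],
  ],
)

```text
time: 4.98
ee_pos: [586.1, -37.4, 199.1]
tool_rot: [0.876, 0.483, -0.001, -0.001]
force: [-0.6, 0.6, -2.6]
gripper_width: 38.2
grip_force: 40.9
```

Call:
move_arm(
  rows=[
    [0.016,0.07,0,0,0,0.115],
    [0.033,0.14,0,0,0,0.23],
    [0.05,0.21,0,0,0,0.345],
    [0.065,0.28,0,0,0,0.46],
    [0.08,0.35,0,0,0,0.575],
    [0.1,0.42,0,0,0,0.69],
    [0.115,0.49,0,0,0,0.8],
    [0.13,0.551,0,0,0,0.916],
    [0.13,0.551,0,0,0,0.916],
    [0.13,0.551,0,0,0,0.916],
  ],
)

```text
time: 5.82
ee_pos: [612.1, 72.2, 199.2]
tool_rot: [0.737, 0.676, -0.001, -0.0]
force: [0.1, -1.0, -2.2]
gripper_width: 38.2
grip_force: 40.9
```

Run:
```python
from h import *
from scipy.spatial.transform import Rotation as Ro
f=env.grab_frame('wrist'); np.savez('wrist2.npz',**f); cv2.imwrite('pics/w2.png',f['img'][:,:,::-1])
f=env.grab_frame('scene'); np.savez('scene2.npz',**f)
s=env.sense(); print(s['time'],s['ee_pos'],s['joints'],s['force'],s['gripper_width']); x=Ro.from_quat(s['tool_rot']).apply([1,0,0]); print('psi',np.arctan2(x[1],x[0]))
```

```text
5.9167 [612.16879586  71.31173224 199.57053608] [ 9.67671817e-02  4.74496789e-01  1.68780871e+00 -2.90443569e-04
  9.80652442e-01  1.84065793e-01] [-0.96339675 -0.37878356 -1.62791491] 38.396198973193215
psi 1.483659822875492
```

View pics/w2.png

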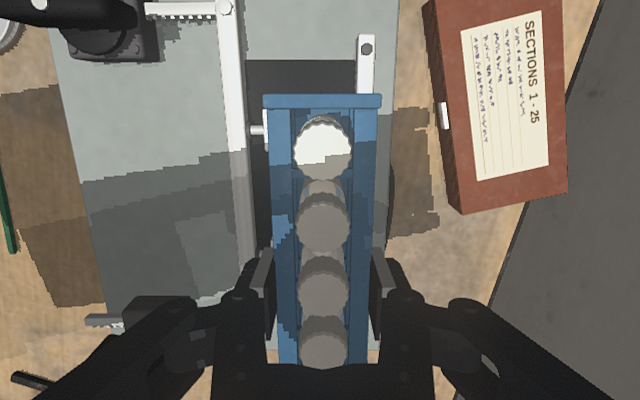

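The wrist view shows the rack held straight, with its end at (265-380,95-108). The left end of the rail is at (357-375,35-92), and the bar's edge runs from (217,0) to (250,300). I'll check the rail face and the rack's pose in hand by casting rays.

Run:
```python
from h import *
f=load('wrist2')
O=np.array([540.2,78.1]);a=-0.086;U=np.array([[np.cos(a),np.sin(a)],[-np.sin(a),np.cos(a)]])
S=lambda p:(U@(p[:2]-O)).round(1)
for n,p,z in [('rail in top',(357,38),72),('rail in low',(357,90),72),('rail out',(375,36),72),('screw',(366,49),72),('rack end L',(264,95),200.3-47+52),('rack end R',(381,95),200.3-47+52),('bar axis screw',(224,6),73),('bar edge',(240,100),73),('bar edge2',(219,100),73)]: print(n,S(ray(f,*p,z)))
```

```text
rail in top [ 94.7 112.2]
rail in low [95.7 79.1]
rail out [106.7 113.4]
screw [101.  105.4]
rack end L [52.9 75.1]
rack end R [90.9 75.1]
bar axis screw [  7.6 131.1]
bar edge [13.8 72.4]
bar edge2 [-0.9 72.4]
```

Call:
move_arm(
  rows=[
    [0,0,-0.08,0,0,0],
    [0,0,-0.18,0,0,0],
    [0,0,-0.28,0,0,0],
    [0,0,-0.36,0,0,0],
    [0,0,-0.42,0,0,0],
    [0,0,-0.45,0,0,0],
    [0,0,-0.46,0,0,0],
    [0,0,-0.465,0,0,0],
    [0,0,-0.465,0,0,0],
  ],
)

```text
time: 6.67
ee_pos: [613.3, 71.7, 107.9]
tool_rot: [0.737, 0.676, 0.0, 0.0]
force: [-1.3, -0.3, -3.0]
gripper_width: 38.0
grip_force: 40.9
```

Call:
move_arm(
  rows=[
    [0,0,-0.005,0,0,0],
    [0,0,-0.008,0,0,0],
    [0,0,-0.008,0,0,0],
  ],
)

```text
time: 6.92
ee_pos: [613.4, 71.8, 106.8]
tool_rot: [0.737, 0.676, 0.001, 0.001]
force: [-0.4, -1.0, 3.9]
gripper_width: 38.3
grip_force: 41.3
```

Call:
move_arm(
  rows=[
    [0,0,-0.003,0,0,0],
    [0,0,-0.006,0,0,0],
    [0,0,-0.006,0,0,0],
  ],
)

```text
time: 7.17
ee_pos: [613.4, 71.8, 106.7]
tool_rot: [0.737, 0.676, 0.001, 0.001]
force: [-5.2, -0.3, 14.6]
gripper_width: 38.0
grip_force: 42.1
```

Call:
move_arm(
  rows=[
    [0,0,0.008,0,0,0],
    [0,0,0.008,0,0,0],
    [0,0,0.008,0,0,0],
    [0,0,0.008,0,0,0],
    [0,0,0.008,0,0,0],
    [0,0,0.008,0,0,0],
    [0,0,0.008,0,0,0],
  ],
  grip=0.75,
)

```text
time: 7.75
ee_pos: [612.7, 71.7, 105.9]
tool_rot: [0.737, 0.676, -0.0, -0.0]
force: [-0.1, -0.5, -0.2]
gripper_width: 63.9
grip_force: 0.0
```

Call:
move_arm(
  rows=[
    [0,0,0.05,0,0,0],
    [0,0,0.15,0,0,0],
    [0,0,0.3,0,0,0],
    [0,0,0.48,0,0,0],
    [0,0,0.48,0,0,0],
  ],
)

```text
time: 8.17
ee_pos: [616.6, 72.1, 209.6]
tool_rot: [0.737, 0.676, 0.004, 0.003]
force: [1.7, -0.4, -0.1]
gripper_width: 64.2
grip_force: 0.0
```

Call:
move_arm(
  rows=[
    [-0.11,0.11,0,0,0,0.5],
    [-0.22,0.22,0,0,0,1],
    [-0.22,0.22,0,0,0,1],
    [-0.22,0.22,0,0,0,1],
    [-0.22,0.22,0,0,0,1],
    [-0.22,0.22,0,0,0,1],
  ],
)

```text
time: 8.67
ee_pos: [569.0, 115.9, 202.7]
tool_rot: [0.537, 0.843, 0.0, 0.0]
force: [-0.6, 0.5, 0.1]
gripper_width: 64.3
grip_force: 0.0
```

Call:
move_arm(
  rows=[
    [-0.11,0.11,0,0,0,0.5],
    [-0.22,0.22,0,0,0,1],
    [-0.22,0.22,0,0,0,1],
    [-0.22,0.22,0,0,0,1],
    [-0.22,0.22,0,0,0,1],
    [-0.22,0.22,0,0,0,1],
  ],
)

```text
time: 9.17
ee_pos: [525.1, 159.6, 202.3]
tool_rot: [0.302, 0.953, 0.0, 0.0]
force: [0.3, -0.1, -0.7]
gripper_width: 64.2
grip_force: 0.0
```

Call:
move_arm(
  rows=[
    [-0.11,0.11,0,0,0,0.5],
    [-0.22,0.22,0,0,0,1],
    [-0.22,0.22,0,0,0,1],
    [-0.22,0.22,0,0,0,1],
    [-0.22,0.22,0,0,0,1],
    [-0.22,0.22,0,0,0,1],
    [-0.22,0.22,0,0,0,1],
  ],
  grip=0.6,
)

```text
time: 9.75
ee_pos: [481.2, 203.4, 202.1]
tool_rot: [0.046, 0.999, 0.0, 0.0]
force: [0.9, -0.0, -0.3]
gripper_width: 51.4
grip_force: 0.0
```

Run:
```python
from h import *
from scipy.spatial.transform import Rotation as Ro
f=env.grab_frame('wrist'); np.savez('wrist3.npz',**f)
g=env.grab_frame('top'); np.savez('top3.npz',**g); im=g['img'][:,:,::-1]
c=cv2.resize(im[135:260,235:385],None,fx=3.2,fy=3.2,interpolation=cv2.INTER_CUBIC)
w=cv2.resize(f['img'][:,:,::-1],(480,300)); cv2.imwrite('pics/w3.png',np.hstack([w[:300,:320].copy() if 0 else cv2.resize(w,(320,200)), np.zeros((200,0,3),np.uint8)])) if 0 else None
o=np.zeros((600,800,3),np.uint8); o[:400,:480]=c; o[400:600,480:800]=cv2.resize(f['img'][:,:,::-1],(320,200)); cv2.imwrite('pics/w3.png',o)
s=env.sense(); print(s['time'],s['ee_pos'],s['joints'],s['force'],s['gripper_width']); x=Ro.from_quat(s['tool_rot']).apply([1,0,0]); print('psi',np.arctan2(x[1],x[0]))
```

```text
9.85 [481.12090016 203.41064226 202.07603542] [ 3.77226904e-01  3.43864740e-01  1.89571872e+00 -4.16412976e-05
  9.02030769e-01 -1.10321598e+00] [-0.05341467  0.54960574  0.15676652] 51.369029991503176
psi 3.051265028631792
```

View pics/w3.png

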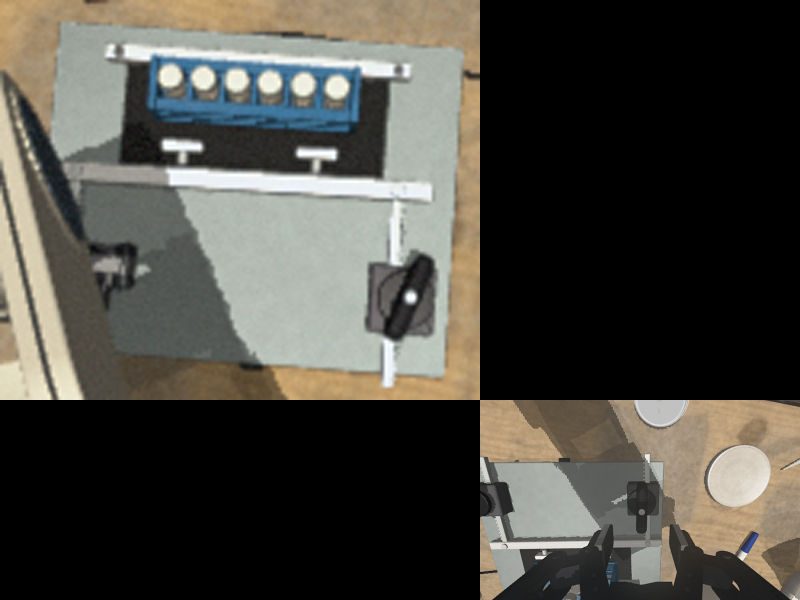

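The top view shows the rack upright against the rail and centred on the mat, at (150-360,60-125) in the crop. The wrist view has the left wing centred between the fingers, with its axis near (324,222) at full resolution. Next is the first part-turn of the left knob.

Call:
move_arm(
  rows=[
    [0,0,-0.12,0,0,0],
    [0,0,-0.25,0,0,0],
    [0,0,-0.35,0,0,0],
    [0,0,-0.4,0,0,0],
    [0,0,-0.4,0,0,0],
    [0,0,-0.4,0,0,0],
  ],
)

```text
time: 10.35
ee_pos: [480.9, 203.6, 122.1]
tool_rot: [0.044, 0.999, -0.0, -0.0]
force: [0.9, 0.1, 0.3]
gripper_width: 51.1
grip_force: 0.0
```

Call:
move_arm(
  rows=[
    [0,0,0,0,0,0],
    [0,0,0,0,0,0],
    [0,0,0,0,0,0],
    [0,0,0,0,0,0],
    [0,0,0,0,0,0],
    [0,0,0,0,0,0],
    [0,0,0,0,0,0],
    [0,0,0,0,0,0],
    [0,0,0,0,0,0],
    [0,0,0,0,0,0],
  ],
  grip=0,
  newtons=60,
)

```text
time: 11.18
ee_pos: [481.5, 204.0, 123.4]
tool_rot: [0.043, 0.999, 0.0, 0.001]
force: [-0.6, -1.3, 5.7]
gripper_width: 13.0
grip_force: 59.2
```

Call:
move_arm(
  rows=[
    [0,0,0,0,0,-0.1],
    [0,0,0,0,0,-0.2],
    [0,0,0,0,0,-0.3],
    [0,0,0,0,0,-0.3],
    [0,0,0,0,0,-0.3],
  ],
)

```text
time: 11.6
ee_pos: [481.5, 204.0, 123.4]
tool_rot: [0.121, 0.993, 0.0, 0.001]
force: [-1.3, -0.3, 6.4]
gripper_width: 12.5
grip_force: 59.4
```

Run:
```python
from h import *
s=env.sense(); print(s['time'],s['ee_pos'],s['force'],s['torque'],s['gripper_width'])
```

```text
11.6 [481.50801635 203.999563   123.35651284] [-1.32011226 -0.32105783  6.35475586] [-0.1748098   0.10857714 -0.12695098] 12.547999579878265
```

Call:
move_arm(
  rows=[
    [0,0,0,0,0,-0.12],
    [0,0,0,0,0,-0.25],
    [0,0,0,0,0,-0.38],
    [0,0,0,0,0,-0.5],
    [0,0,0,0,0,-0.62],
    [0,0,0,0,0,-0.75],
    [0,0,0,0,0,-0.87],
    [0,0,0,0,0,-1],
  ],
)

```text
time: 12.27
ee_pos: [481.5, 203.9, 123.3]
tool_rot: [0.375, 0.927, 0.001, 0.001]
force: [-0.4, -1.1, 6.9]
gripper_width: 12.8
grip_force: 59.3
```

Call:
move_arm(
  rows=[
    [0,0,0,0,0,-0.12],
    [0,0,0,0,0,-0.25],
    [0,0,0,0,0,-0.38],
    [0,0,0,0,0,-0.5],
    [0,0,0,0,0,-0.62],
    [0,0,0,0,0,-0.7],
    [0,0,0,0,0,-0.7],
    [0,0,0,0,0,-0.7],
  ],
)

```text
time: 12.93
ee_pos: [481.4, 203.9, 123.3]
tool_rot: [0.537, 0.844, 0.001, 0.001]
force: [-1.5, -1.2, 6.4]
gripper_width: 12.9
grip_force: 59.5
```

Call:
move_arm(
  rows=[
    [0,0,0,0,0,0],
    [0,0,0,0,0,0],
    [0,0,0,0,0,0],
    [0,0,0,0,0,0],
    [0,0,0,0,0,0],
    [0,0,0,0,0,0],
    [0,0,0,0,0,0],
    [0,0,0,0,0,0],
  ],
  grip=0.6,
)

```text
time: 13.6
ee_pos: [480.8, 203.7, 122.1]
tool_rot: [0.537, 0.844, -0.0, -0.0]
force: [-0.2, 0.7, 0.4]
gripper_width: 51.3
grip_force: 0.0
```

Call:
move_arm(
  rows=[
    [0,0,0.1,0,0,0],
    [0,0,0.25,0,0,0],
    [0,0,0.4,0,0,0],
    [0,0,0.4,0,0,0],
  ],
)

```text
time: 13.93
ee_pos: [483.7, 204.9, 207.1]
tool_rot: [0.537, 0.844, 0.003, 0.002]
force: [0.5, 0.8, 0.4]
gripper_width: 51.3
grip_force: 0.0
```

Call:
move_arm(
  rows=[
    [-0.026,-0.2,0,0,0,0.2],
    [-0.052,-0.4,0,0,0,0.4],
    [-0.052,-0.598,0,0,0,0.617],
    [-0.052,-0.598,0,0,0,0.617],
  ],
)

```text
time: 14.27
ee_pos: [469.3, 79.9, 201.8]
tool_rot: [0.392, 0.92, -0.001, -0.0]
force: [0.1, 0.4, 0.3]
gripper_width: 51.1
grip_force: 0.0
```

Call:
move_arm(
  rows=[
    [-0.026,-0.2,0,0,0,0.2],
    [-0.052,-0.4,0,0,0,0.4],
    [-0.052,-0.598,0,0,0,0.617],
    [-0.052,-0.598,0,0,0,0.617],
    [-0.052,-0.598,0,0,0,0.617],
  ],
)

```text
time: 14.68
ee_pos: [460.0, -37.2, 202.0]
tool_rot: [0.243, 0.97, -0.0, 0.0]
force: [-0.3, -0.9, 0.2]
gripper_width: 51.7
grip_force: 0.0
```

```bash
cat > look.py <<'E'
import sys
from h import *
from scipy.spatial.transform import Rotation as Ro
n=sys.argv[1]; f=env.grab_frame('wrist'); np.savez('w'+n+'.npz',**f)
g=env.grab_frame('top'); np.savez('t'+n+'.npz',**g)
o=np.zeros((600,800,3),np.uint8); o[:400,:480]=cv2.resize(g['img'][135:260,235:385,::-1],None,fx=3.2,fy=3.2,interpolation=cv2.INTER_CUBIC)
o[300:600,320:]=cv2.resize(f['img'][:,:,::-1],(480,300)); cv2.imwrite('pics/w'+n+'.png',o)
s=env.sense(); print(s['time'],s['ee_pos'],s['joints'],s['force'],s['gripper_width']); x=Ro.from_quat(s['tool_rot']).apply([1,0,0]); print('psi',np.arctan2(x[1],x[0]))
for n,p in (('L',(480.8,203.7,128)),('R',(460.15,-35.45,128))): print(n,proj(f,p),proj(g,p))
E
python3 look.py 4
```

```text
14.7833 [460.02119544 -35.27408423 201.9612502 ] [-1.02496703e-01  2.60270833e-01  2.02281885e+00  3.74926536e-04
  8.58665848e-01 -1.18386533e+00] [ 0.6554851   0.83492251 -0.07307106] 51.248013212831225
psi 2.651919966042739
L [738.71074939  56.59701823] [255.07456649 219.67553765]
R [324.99745031 222.64349403] [363.00683034 227.35624699]
```

View pics/w4.png

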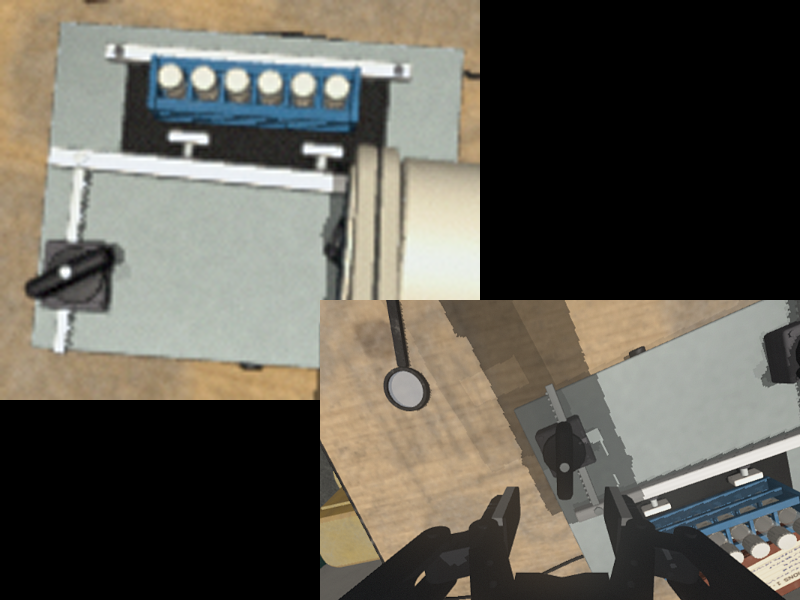

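The wing's axis is at (325,223) and it lines up with the fingers, exactly as predicted. The top view shows the left knob turned about 60° and the rack undisturbed. Now the right knob.

Call:
move_arm(
  rows=[
    [0,0,-0.12,0,0,0],
    [0,0,-0.25,0,0,0],
    [0,0,-0.35,0,0,0],
    [0,0,-0.4,0,0,0],
    [0,0,-0.4,0,0,0],
    [0,0,-0.4,0,0,0],
  ],
)

```text
time: 15.28
ee_pos: [460.1, -34.6, 122.1]
tool_rot: [0.241, 0.971, -0.0, -0.0]
force: [0.3, 1.1, 0.8]
gripper_width: 51.5
grip_force: 0.0
```

Call:
move_arm(
  rows=[
    [0,0,0,0,0,0],
    [0,0,0,0,0,0],
    [0,0,0,0,0,0],
    [0,0,0,0,0,0],
    [0,0,0,0,0,0],
    [0,0,0,0,0,0],
    [0,0,0,0,0,0],
    [0,0,0,0,0,0],
    [0,0,0,0,0,0],
    [0,0,0,0,0,0],
  ],
  grip=0,
  newtons=60,
)

```text
time: 16.12
ee_pos: [460.8, -35.3, 123.2]
tool_rot: [0.241, 0.97, 0.0, 0.001]
force: [-0.3, 1.8, 5.2]
gripper_width: 13.1
grip_force: 59.7
```

Call:
move_arm(
  rows=[
    [0,0,0,0,0,-0.12],
    [0,0,0,0,0,-0.25],
    [0,0,0,0,0,-0.38],
    [0,0,0,0,0,-0.5],
    [0,0,0,0,0,-0.62],
    [0,0,0,0,0,-0.75],
    [0,0,0,0,0,-0.87],
    [0,0,0,0,0,-1],
  ],
)

```text
time: 16.78
ee_pos: [460.7, -35.4, 123.3]
tool_rot: [0.485, 0.874, 0.0, 0.001]
force: [-0.7, 1.6, 6.7]
gripper_width: 12.9
grip_force: 59.9
```

Call:
move_arm(
  rows=[
    [0,0,0,0,0,-0.12],
    [0,0,0,0,0,-0.25],
    [0,0,0,0,0,-0.38],
    [0,0,0,0,0,-0.5],
    [0,0,0,0,0,-0.62],
    [0,0,0,0,0,-0.75],
    [0,0,0,0,0,-0.87],
    [0,0,0,0,0,-1],
  ],
)

```text
time: 17.45
ee_pos: [460.5, -35.5, 123.3]
tool_rot: [0.695, 0.719, 0.001, 0.001]
force: [-1.9, 1.4, 7.1]
gripper_width: 13.2
grip_force: 60.0
```

Call:
move_arm(
  rows=[
    [0,0,0,0,0,-0.12],
    [0,0,0,0,0,-0.25],
    [0,0,0,0,0,-0.38],
    [0,0,0,0,0,-0.5],
    [0,0,0,0,0,-0.56],
    [0,0,0,0,0,-0.56],
    [0,0,0,0,0,-0.56],
  ],
)

```text
time: 18.03
ee_pos: [460.4, -35.5, 123.2]
tool_rot: [0.792, 0.61, 0.001, 0.0]
force: [-1.4, 2.2, 7.0]
gripper_width: 12.9
grip_force: 59.9
```

Call:
move_arm(
  rows=[
    [0,0,0,0,0,0],
    [0,0,0,0,0,0],
    [0,0,0,0,0,0],
    [0,0,0,0,0,0],
    [0,0,0,0,0,0],
    [0,0,0,0,0,0],
    [0,0,0,0,0,0],
    [0,0,0,0,0,0],
  ],
  grip=0.6,
)

```text
time: 18.7
ee_pos: [460.0, -35.5, 122.0]
tool_rot: [0.792, 0.611, -0.0, -0.0]
force: [-0.1, 0.6, 0.4]
gripper_width: 51.5
grip_force: 0.0
```

Call:
move_arm(
  rows=[
    [0,0,0.1,0,0,0],
    [0,0,0.25,0,0,0],
    [0,0,0.4,0,0,0],
    [0,0,0.4,0,0,0],
  ],
)

```text
time: 19.03
ee_pos: [462.9, -35.8, 206.7]
tool_rot: [0.792, 0.611, 0.003, 0.003]
force: [2.1, 0.5, -0.0]
gripper_width: 51.3
grip_force: 0.0
```

Call:
move_arm(
  rows=[
    [0.026,0.2,0,0,0,0.2],
    [0.052,0.4,0,0,0,0.4],
    [0.052,0.598,0,0,0,0.663],
    [0.052,0.598,0,0,0,0.663],
  ],
)

```text
time: 19.37
ee_pos: [470.6, 89.1, 202.0]
tool_rot: [0.671, 0.742, 0.001, -0.0]
force: [0.4, -0.0, -0.5]
gripper_width: 50.9
grip_force: 0.0
```

Call:
move_arm(
  rows=[
    [0.026,0.2,0,0,0,0.2],
    [0.052,0.4,0,0,0,0.4],
    [0.052,0.598,0,0,0,0.663],
    [0.052,0.598,0,0,0,0.663],
    [0.052,0.598,0,0,0,0.663],
    [0.052,0.598,0,0,0,0.663],
  ],
)

```text
time: 19.87
ee_pos: [480.2, 203.4, 201.5]
tool_rot: [0.537, 0.844, -0.001, -0.0]
force: [0.6, -0.7, -0.4]
gripper_width: 51.4
grip_force: 0.0
```

```bash
python3 look.py 5
```

```text
19.9667 [480.46937822 202.53081163 201.7283635 ] [ 3.76225098e-01  3.43504125e-01  1.89733254e+00 -2.96420048e-04
  9.01841939e-01 -5.90389027e-02] [-0.94533954 -0.16675778  0.16574342] 51.34821870359283
psi 2.0062443757951627
L [324.0341931  223.79178339] [255.07456649 219.67553765]
R [172.22850871 469.48364652] [363.00683034 227.35624699]
```

View pics/w5.png

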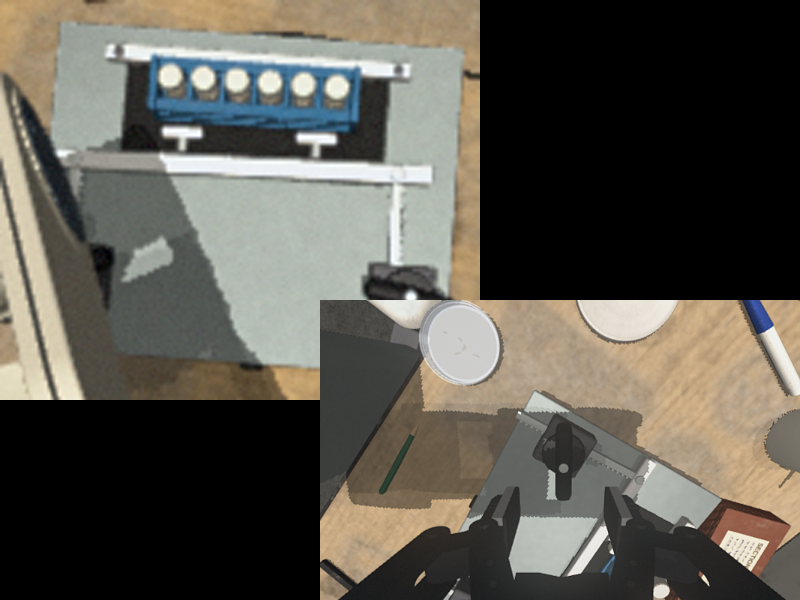

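The left wing is centred and aligned, with its axis near (325,223). The right knob has advanced and the rack is still in place. Continuing with the left knob.

Call:
move_arm(
  rows=[
    [0,0,-0.12,0,0,0],
    [0,0,-0.25,0,0,0],
    [0,0,-0.35,0,0,0],
    [0,0,-0.4,0,0,0],
    [0,0,-0.4,0,0,0],
    [0,0,-0.4,0,0,0],
  ],
)

```text
time: 20.47
ee_pos: [480.9, 203.0, 122.2]
tool_rot: [0.537, 0.843, -0.0, -0.0]
force: [0.2, 0.3, 0.2]
gripper_width: 51.5
grip_force: 0.0
```

Call:
move_arm(
  rows=[
    [0,0,0,0,0,0],
    [0,0,0,0,0,0],
    [0,0,0,0,0,0],
    [0,0,0,0,0,0],
    [0,0,0,0,0,0],
    [0,0,0,0,0,0],
    [0,0,0,0,0,0],
    [0,0,0,0,0,0],
    [0,0,0,0,0,0],
    [0,0,0,0,0,0],
  ],
  grip=0,
  newtons=60,
)

```text
time: 21.3
ee_pos: [481.4, 203.9, 123.4]
tool_rot: [0.537, 0.844, 0.001, 0.001]
force: [-0.9, -1.5, 5.1]
gripper_width: 13.2
grip_force: 58.5
```

Call:
move_arm(
  rows=[
    [0,0,0,0,0,-0.12],
    [0,0,0,0,0,-0.25],
    [0,0,0,0,0,-0.38],
    [0,0,0,0,0,-0.5],
    [0,0,0,0,0,-0.62],
    [0,0,0,0,0,-0.75],
    [0,0,0,0,0,-0.87],
    [0,0,0,0,0,-1],
  ],
)

```text
time: 21.97
ee_pos: [481.3, 203.9, 123.4]
tool_rot: [0.738, 0.675, 0.001, 0.0]
force: [-1.9, -3.4, 7.3]
gripper_width: 13.1
grip_force: 58.6
```

Call:
move_arm(
  rows=[
    [0,0,0,0,0,-0.12],
    [0,0,0,0,0,-0.25],
    [0,0,0,0,0,-0.38],
    [0,0,0,0,0,-0.5],
    [0,0,0,0,0,-0.62],
    [0,0,0,0,0,-0.75],
    [0,0,0,0,0,-0.87],
    [0,0,0,0,0,-1],
  ],
)

```text
time: 22.63
ee_pos: [481.2, 203.9, 123.4]
tool_rot: [0.887, 0.461, 0.001, 0.0]
force: [-1.2, -1.3, 6.7]
gripper_width: 12.8
grip_force: 58.7
```

Call:
move_arm(
  rows=[
    [0,0,0,0,0,-0.12],
    [0,0,0,0,0,-0.25],
    [0,0,0,0,0,-0.39],
    [0,0,0,0,0,-0.39],
    [0,0,0,0,0,-0.39],
  ],
)

```text
time: 23.05
ee_pos: [481.2, 203.9, 123.4]
tool_rot: [0.929, 0.369, 0.001, 0.0]
force: [-1.8, -0.9, 6.2]
gripper_width: 13.0
grip_force: 58.7
```

Call:
move_arm(
  rows=[
    [0,0,0,0,0,0],
    [0,0,0,0,0,0],
    [0,0,0,0,0,0],
    [0,0,0,0,0,0],
    [0,0,0,0,0,0],
    [0,0,0,0,0,0],
    [0,0,0,0,0,0],
    [0,0,0,0,0,0],
  ],
  grip=0.6,
)

```text
time: 23.72
ee_pos: [480.8, 203.7, 122.0]
tool_rot: [0.929, 0.37, -0.0, 0.0]
force: [0.8, -0.8, -0.3]
gripper_width: 51.1
grip_force: 0.0
```

Call:
move_arm(
  rows=[
    [0,0,0.1,0,0,0],
    [0,0,0.25,0,0,0],
    [0,0,0.4,0,0,0],
    [0,0,0.4,0,0,0],
  ],
)

```text
time: 24.05
ee_pos: [483.7, 204.9, 207.1]
tool_rot: [0.929, 0.37, 0.004, -0.0]
force: [1.4, 0.4, 0.6]
gripper_width: 51.3
grip_force: 0.0
```

Call:
move_arm(
  rows=[
    [-0.026,-0.2,0,0,0,0.2],
    [-0.052,-0.4,0,0,0,0.4],
    [-0.052,-0.598,0,0,0,0.487],
    [-0.052,-0.598,0,0,0,0.487],
  ],
)

```text
time: 24.38
ee_pos: [469.4, 79.3, 201.8]
tool_rot: [0.875, 0.484, -0.001, 0.0]
force: [0.3, 1.1, 0.4]
gripper_width: 51.4
grip_force: 0.0
```

Call:
move_arm(
  rows=[
    [-0.026,-0.2,0,0,0,0.2],
    [-0.052,-0.4,0,0,0,0.4],
    [-0.052,-0.598,0,0,0,0.487],
    [-0.052,-0.598,0,0,0,0.487],
    [-0.052,-0.598,0,0,0,0.487],
    [-0.052,-0.598,0,0,0,0.487],
  ],
)

```text
time: 24.88
ee_pos: [460.0, -35.4, 201.9]
tool_rot: [0.807, 0.591, 0.0, -0.0]
force: [-0.2, -0.1, 0.0]
gripper_width: 51.2
grip_force: 0.0
```

```bash
python3 look.py 6
python3 - <<'E'
from h import *
f=load('w6'); g=cv2.cvtColor(f['img'],cv2.COLOR_RGB2GRAY)
c=g[150:290,260:390]; m=cv2.inRange(c,0,28); k=max(cv2.findContours(m,0,2)[0],key=cv2.contourArea); print('wing px',cv2.minAreaRect(k),cv2.contourArea(k))
# caps in top view
g=load('t6'); hsv=cv2.cvtColor(g['img'],cv2.COLOR_RGB2HSV); m=cv2.inRange(hsv,(0,0,170),(180,60,255)); q=np.zeros_like(m); q[153:167,283:346]=m[153:167,283:346]
n,l,st,ce=cv2.connectedComponentsWithStats(q)
O=np.array([540.2,78.1]);a=-0.086;U=np.array([[np.cos(a),np.sin(a)],[-np.sin(a),np.cos(a)]])
for i in range(1,n):
  if st[i,4]>15: print((U@(ray(g,*ce[i],130)[:2]-O)).round(1),st[i,4])
E
```

```text
24.9833 [460.03867226 -34.41891821 201.98995799] [-1.00596883e-01  2.60181922e-01  2.02285773e+00  2.62916568e-04
  8.58776716e-01  2.02219137e-01] [0.01442646 0.37400177 0.8374958 ] 51.27870856730433
psi 1.2678084843433364
L [ 197.46589318 -306.86149056] [255.07456649 219.67553765]
R [323.27340321 223.02157987] [363.00683034 227.35624699]Traceback (most recent call last):
  File "<stdin>", line 3, in <module>
ValueError: max() iterable argument is empty
```

Call:
move_arm(
  rows=[
    [0,0,-0.12,0,0,0],
    [0,0,-0.25,0,0,0],
    [0,0,-0.35,0,0,0],
    [0,0,-0.4,0,0,0],
    [0,0,-0.4,0,0,0],
    [0,0,-0.4,0,0,0],
  ],
)

```text
time: 25.48
ee_pos: [460.1, -34.6, 122.1]
tool_rot: [0.806, 0.593, -0.0, -0.0]
force: [0.1, 0.1, -0.9]
gripper_width: 50.9
grip_force: 0.0
```

Call:
move_arm(
  rows=[
    [0,0,0,0,0,0],
    [0,0,0,0,0,0],
    [0,0,0,0,0,0],
    [0,0,0,0,0,0],
    [0,0,0,0,0,0],
    [0,0,0,0,0,0],
    [0,0,0,0,0,0],
    [0,0,0,0,0,0],
    [0,0,0,0,0,0],
    [0,0,0,0,0,0],
  ],
  grip=0,
  newtons=60,
)

```text
time: 26.32
ee_pos: [460.5, -35.4, 123.2]
tool_rot: [0.806, 0.592, 0.001, 0.0]
force: [-1.8, 1.6, 6.2]
gripper_width: 13.2
grip_force: 58.5
```

Call:
move_arm(
  rows=[
    [0,0,0,0,0,-0.12],
    [0,0,0,0,0,-0.25],
    [0,0,0,0,0,-0.38],
    [0,0,0,0,0,-0.5],
    [0,0,0,0,0,-0.62],
    [0,0,0,0,0,-0.75],
    [0,0,0,0,0,-0.87],
    [0,0,0,0,0,-1],
  ],
)

```text
time: 26.98
ee_pos: [460.4, -35.3, 123.3]
tool_rot: [0.932, 0.362, 0.001, 0.0]
force: [-1.2, 1.5, 7.6]
gripper_width: 13.0
grip_force: 58.6
```

Call:
move_arm(
  rows=[
    [0,0,0,0,0,-0.12],
    [0,0,0,0,0,-0.25],
    [0,0,0,0,0,-0.38],
    [0,0,0,0,0,-0.5],
    [0,0,0,0,0,-0.62],
    [0,0,0,0,0,-0.75],
    [0,0,0,0,0,-0.87],
    [0,0,0,0,0,-1],
  ],
)

```text
time: 27.65
ee_pos: [460.2, -35.2, 123.3]
tool_rot: [0.994, 0.108, 0.001, -0.0]
force: [-2.5, 2.6, 7.9]
gripper_width: 12.7
grip_force: 58.7
```

Call:
move_arm(
  rows=[
    [0,0,0,0,0,-0.12],
    [0,0,0,0,0,-0.23],
    [0,0,0,0,0,-0.23],
    [0,0,0,0,0,-0.23],
  ],
)

```text
time: 27.98
ee_pos: [460.3, -35.2, 123.3]
tool_rot: [0.999, 0.049, 0.001, -0.0]
force: [-2.2, 3.4, 7.6]
gripper_width: 12.9
grip_force: 58.6
```

Call:
move_arm(
  rows=[
    [0,0,0,0,0,0],
    [0,0,0,0,0,0],
    [0,0,0,0,0,0],
    [0,0,0,0,0,0],
    [0,0,0,0,0,0],
    [0,0,0,0,0,0],
    [0,0,0,0,0,0],
    [0,0,0,0,0,0],
  ],
  grip=0.6,
)

```text
time: 28.65
ee_pos: [460.0, -35.5, 122.1]
tool_rot: [0.999, 0.05, -0.0, -0.0]
force: [0.6, 0.3, 0.3]
gripper_width: 51.4
grip_force: 0.0
```

Call:
move_arm(
  rows=[
    [0,0,0.1,0,0,0],
    [0,0,0.25,0,0,0],
    [0,0,0.4,0,0,0],
    [0,0,0.4,0,0,0],
  ],
)

```text
time: 28.98
ee_pos: [462.9, -35.7, 206.7]
tool_rot: [0.999, 0.05, 0.004, 0.001]
force: [1.6, 0.1, 0.6]
gripper_width: 51.1
grip_force: 0.0
```

Call:
move_arm(
  rows=[
    [0.026,0.2,0,0,0,0.2],
    [0.052,0.4,0,0,0,0.4],
    [0.052,0.598,0,0,0,0.628],
    [0.052,0.598,0,0,0,0.628],
  ],
)

```text
time: 29.32
ee_pos: [470.6, 89.1, 202.0]
tool_rot: [0.976, 0.217, 0.001, -0.001]
force: [-0.2, -1.0, 0.2]
gripper_width: 51.1
grip_force: 0.0
```

Call:
move_arm(
  rows=[
    [0.026,0.2,0,0,0,0.2],
    [0.052,0.4,0,0,0,0.4],
    [0.052,0.598,0,0,0,0.628],
    [0.052,0.598,0,0,0,0.628],
    [0.052,0.598,0,0,0,0.628],
    [0.052,0.598,0,0,0,0.628],
  ],
)

```text
time: 29.82
ee_pos: [480.2, 203.4, 201.4]
tool_rot: [0.929, 0.369, -0.001, 0.0]
force: [0.9, -1.0, -1.4]
gripper_width: 51.1
grip_force: 0.0
```

```bash
python3 look.py 7
```

```text
29.9167 [480.46305863 202.5375975  201.72396267] [ 3.76227002e-01  3.43503379e-01  1.89734696e+00 -2.61514850e-04
  9.01821158e-01  1.19207504e+00] [0.35245773 1.32048155 0.52251965] 51.03502395882345
psi 0.7551107002134023
L [323.25510888 221.80363446] [255.07456649 219.67553765]
R [531.33923649 440.9926264 ] [363.00683034 227.35624699]
```

Call:
move_arm(
  rows=[
    [0,0,-0.12,0,0,0],
    [0,0,-0.25,0,0,0],
    [0,0,-0.35,0,0,0],
    [0,0,-0.4,0,0,0],
    [0,0,-0.4,0,0,0],
    [0,0,-0.4,0,0,0],
  ],
)

```text
time: 30.42
ee_pos: [480.9, 203.0, 122.2]
tool_rot: [0.929, 0.369, -0.0, 0.0]
force: [0.5, 0.4, 1.0]
gripper_width: 51.4
grip_force: 0.0
```

Call:
move_arm(
  rows=[
    [0,0,0,0,0,0],
    [0,0,0,0,0,0],
    [0,0,0,0,0,0],
    [0,0,0,0,0,0],
    [0,0,0,0,0,0],
    [0,0,0,0,0,0],
    [0,0,0,0,0,0],
    [0,0,0,0,0,0],
    [0,0,0,0,0,0],
    [0,0,0,0,0,0],
  ],
  grip=0,
  newtons=60,
)

```text
time: 31.25
ee_pos: [481.4, 204.1, 123.4]
tool_rot: [0.929, 0.369, 0.001, -0.0]
force: [-1.3, 0.6, 5.4]
gripper_width: 12.9
grip_force: 58.8
```

Call:
move_arm(
  rows=[
    [0,0,0,0,0,-0.12],
    [0,0,0,0,0,-0.25],
    [0,0,0,0,0,-0.38],
    [0,0,0,0,0,-0.5],
    [0,0,0,0,0,-0.6],
    [0,0,0,0,0,-0.6],
  ],
)

```text
time: 31.75
ee_pos: [481.4, 204.1, 123.4]
tool_rot: [0.976, 0.218, 0.001, -0.0]
force: [-0.3, -0.7, 5.7]
gripper_width: 13.2
grip_force: 58.9
```

Call:
move_arm(
  rows=[
    [0,0,0,0,0,-0.12],
    [0,0,0,0,0,-0.25],
    [0,0,0,0,0,-0.38],
    [0,0,0,0,0,-0.487],
    [0,0,0,0,0,-0.487],
    [0,0,0,0,0,-0.487],
  ],
)

```text
time: 32.25
ee_pos: [481.4, 204.1, 123.4]
tool_rot: [0.996, 0.094, 0.001, -0.0]
force: [-0.8, -1.2, 5.6]
gripper_width: 13.0
grip_force: 58.9
```

Call:
move_arm(
  rows=[
    [0,0,0,0,0,0],
    [0,0,0,0,0,0],
    [0,0,0,0,0,0],
    [0,0,0,0,0,0],
    [0,0,0,0,0,0],
    [0,0,0,0,0,0],
    [0,0,0,0,0,0],
    [0,0,0,0,0,0],
  ],
  grip=0.6,
)

```text
time: 32.92
ee_pos: [480.8, 203.7, 122.0]
tool_rot: [0.996, 0.094, -0.0, 0.0]
force: [-0.3, -0.3, 0.2]
gripper_width: 51.2
grip_force: 0.0
```

Call:
move_arm(
  rows=[
    [0,0,0.1,0,0,0],
    [0,0,0.25,0,0,0],
    [0,0,0.4,0,0,0],
    [0,0,0.6,0,0,0],
    [0,0,0.6,0,0,0],
  ],
)

```text
time: 33.33
ee_pos: [484.3, 205.2, 248.9]
tool_rot: [0.996, 0.094, 0.005, -0.002]
force: [1.9, 1.1, 1.6]
gripper_width: 51.2
grip_force: 0.0
```

Call:
move_arm(
  rows=[
    [-0.1,-0.2,0,0,0,0],
    [-0.1,-0.4,0,0,0,0],
    [-0.1,-0.6,0,0,0,0],
    [-0.1,-0.8,0,0,0,0],
    [-0.1,-0.8,0,0,0,0],
  ],
)

```text
time: 33.75
ee_pos: [460.4, 38.6, 242.1]
tool_rot: [0.996, 0.092, -0.0, 0.001]
force: [-1.1, 0.3, 0.4]
gripper_width: 51.3
grip_force: 0.0
```

Call:
move_arm(
  rows=[
    [0,-0.2,0,0,0,0],
    [0,-0.4,0,0,0,0],
    [0,-0.6,0,0,0,0],
    [0,-0.8,0,0,0,0],
    [0,-0.8,0,0,0,0],
  ],
)

```text
time: 34.17
ee_pos: [461.3, -121.7, 242.4]
tool_rot: [0.996, 0.091, 0.001, 0.001]
force: [0.2, 0.4, 0.1]
gripper_width: 51.0
grip_force: 0.0
```

Call:
move_arm(
  rows=[
    [0,-0.2,0,0,0,0],
    [0,-0.4,0,0,0,0],
    [0,-0.6,0,0,0,0],
    [0,-0.8,0,0,0,0],
    [0,-0.8,0,0,0,0],
    [0,-0.8,0,0,0,0],
  ],
)

```text
time: 34.67
ee_pos: [460.7, -277.7, 241.7]
tool_rot: [0.996, 0.092, 0.0, -0.0]
force: [0.5, 0.5, -0.4]
gripper_width: 50.9
grip_force: 0.0
```

Run:
```python
from h import *
g=env.grab_frame('top'); np.savez('t8.npz',**g); s=env.grab_frame('scene')
o=np.zeros((600,800,3),np.uint8); o[:388,:651]=cv2.resize(g['img'][135:260,235:445,::-1],None,fx=3.1,fy=3.1,interpolation=cv2.INTER_CUBIC)[:388,:651]
o[388:,400:]=cv2.resize(s['img'][150:262,225:437,::-1],(400,212),interpolation=cv2.INTER_CUBIC); cv2.imwrite('pics/f.png',o)
```

```text
(no output)
```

View pics/f.png

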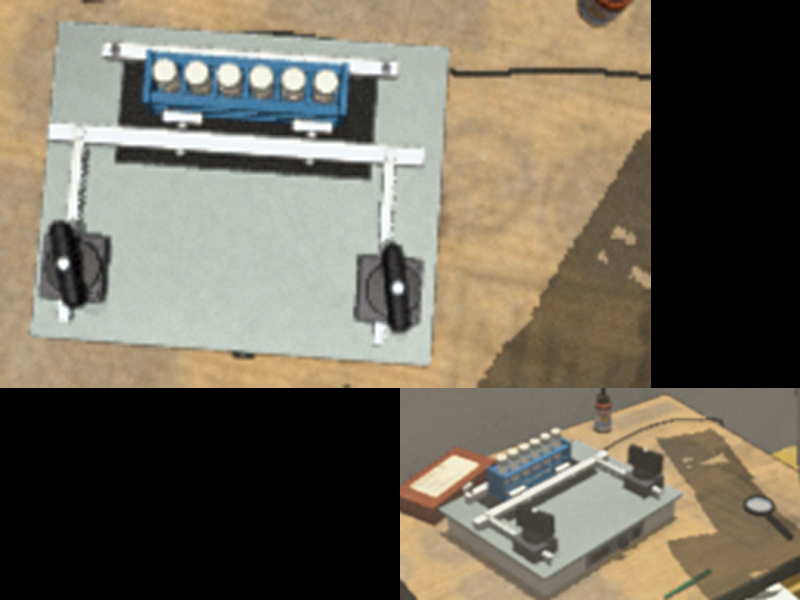

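The final view shows both feet against the rack at (182,118) and (313,127), with their pins sticking out behind the bar. The bar runs from (50,132) to (423,157) and the rack is upright. I'll check this with numbers.

Run:
```python
from h import *
f=load('t8'); O=np.array([540.2,78.1]);a=-0.086;U=np.array([[np.cos(a),np.sin(a)],[-np.sin(a),np.cos(a)]])
S=lambda u,v,z:(U@(ray(f,u,v,z)[:2]-O))
g=lambda p,z:S(235+(p[0]+.5)/3.1-.5,135+(p[1]+.5)/3.1-.5,z)
L,R=g((50,132),73),g((423,157),73); print('bar',L,R,'dx/len',(L-R)[0]/(L-R)[1], 'exp x',8+9*2.867)
for z,pts in((130,((166,71),(326,83))),(72,((105,50),(397,69)))): print([g(p,z).round(1) for p in pts])
hsv=cv2.cvtColor(f['img'],cv2.COLOR_RGB2HSV); d=cv2.inRange(hsv,(0,0,0),(180,255,45))
for n,x0,x1 in(('L',247,264),('R',357,368)):
    q=np.zeros_like(d); q[203:244,x0:x1]=d[203:244,x0:x1]; k=max(cv2.findContours(q,0,2)[0],key=cv2.contourArea); b=cv2.boxPoints(cv2.minAreaRect(k))
    P=np.array([S(*p,128) for p in b]); e=[P[1]-P[0],P[2]-P[1]]; e=max(e,key=np.linalg.norm); print(n,'wing angle',np.arctan2(e[1],e[0])%np.pi,'len',np.linalg.norm(e),'theta',np.pi-np.arctan2(e[1],e[0])%np.pi)
# pixel columns for bar centre: bright rows profile
for u in (275,290,305,320,335): 
    col=f['img'][165:190,u].astype(float).mean(1); r=np.where(col>170)[0]; 
    if len(r): v=165+(col[r]*r).sum()/col[r].sum(); print(u,S(u,v,72).round(1),len(r))
```

```text
bar [ 32.61576364 149.12487584] [  32.99818547 -137.76232166] dx/len -0.0013330041634997468 exp x 33.803
[array([74.4, 57.2]), array([ 73.5, -59. ])]
[array([ 99.6, 112.3]), array([ 100. , -113.8])]
L wing angle 0.21729500955747305 len 58.653892459194125 theta 2.92429764403232
R wing angle 0.17202174152874194 len 57.236148760644916 theta 2.969570912061051
275 [28.5 90.8] 8
290 [37.4 55.6] 10
305 [33.6 19.5] 6
320 [ 33.7 -16.3] 6
335 [ 39.8 -51.7] 12
```

```bash
python3 -c "
from workcell import env
print(env.close_job())"
```

```text
the job is handed in; nothing more can be done
None
```

The rack stands upright and centred against the rail, clamped with both feet pushed in about 6 mm (half-way) and the bar square to within about 0.001 rad; the job is handed in.

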